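Weight a glued leather strap in running bond and start the cure timer

TASK

Put the wooden slicker that lies on the glued leather strap into the white tool tray, then stack all the marble weights on the strap in running bond: a bottom course of three laid lengthwise along the middle of the strap, meeting at its pale lines with only a few millimetres between them, and the rest above, each centred over the joint between the two weights below it, two in the second course before one on top, all straight and flat. When the weights are all laid, push the timer's dial down and turn it clockwise from off to the long mark, and let it spring up. Leave the other things on the bench alone.

Things in the scene. Friction and masses are not known exactly. Their poses are not given: they have to be found in the camera images.
- panel_top (a point): Fixed dark-brown strap of glued leather, 290 mm long, 60 mm wide, 4 mm thick, flat on the bench, with two thin pale lines across it 47 mm either side of its middle. This point is the centre of its upper face (4 mm above the bench); y runs along its length, x across, z up. Pale lines mark where the weights of the bottom course meet.
- weight1 (a point): Loose pale marble pressing weight, a plain block 90 mm long (own x), 45 mm wide (own y), 32 mm high (own z), about 0.3 to 0.5 kg, starting flat on the bench; this point is its centre. All weights are alike and interchangeable; 4 to 6 of them are there, the others are absent.
- weight2 (a point): Loose pale marble pressing weight, a plain block 90 mm long (own x), 45 mm wide (own y), 32 mm high (own z), about 0.3 to 0.5 kg, starting flat on the bench; this point is its centre. All weights are alike and interchangeable; 4 to 6 of them are there, the others are absent.
- weight3 (a point): Loose pale marble pressing weight, a plain block 90 mm long (own x), 45 mm wide (own y), 32 mm high (own z), about 0.3 to 0.5 kg, starting flat on the bench; this point is its centre. All weights are alike and interchangeable; 4 to 6 of them are there, the others are absent.
- weight4 (a point): Loose pale marble pressing weight, a plain block 90 mm long (own x), 45 mm wide (own y), 32 mm high (own z), about 0.3 to 0.5 kg, starting flat on the bench; this point is its centre. All weights are alike and interchangeable; 4 to 6 of them are there, the others are absent.
- weight5 (a point): Loose pale marble pressing weight, a plain block 90 mm long (own x), 45 mm wide (own y), 32 mm high (own z), about 0.3 to 0.5 kg, starting flat on the bench; this point is its centre. All weights are alike and interchangeable; 4 to 6 of them are there, the others are absent.
- weight6 (a point): Loose pale marble pressing weight, a plain block 90 mm long (own x), 45 mm wide (own y), 32 mm high (own z), about 0.3 to 0.5 kg, starting flat on the bench; this point is its centre. All weights are alike and interchangeable; 4 to 6 of them are there, the others are absent.
- slicker (a point): Loose wooden slicker (burnishing bar), 120 mm long (own x), 34 mm wide (own y), 24 mm high, 0.09 kg, lying on the leather strap at the start; this point is its centre.
- tray: Fixed open white plastic tool tray, outside 165 mm (own x) by 115 mm (own y), 28 mm high, walls and floor about 4 mm; origin at the centre of its underside.
- timer: Fixed grey housing of the cure timer, 96 x 96 x 36 mm high; origin at the centre of its underside. On its top white marks stand round the dial: a square at its -x side (off, where the dial starts), then clockwise a short mark at 0.6 rad, the one long thick mark at 1.2 rad, another short mark at 1.8 rad.
- timer_grip (a point): Point to grip on the timer's black sprung dial: on its upright axis, 70 mm above the bench while the dial is up, 12 mm below its top and 16 mm above its round skirt (48 mm across). On the skirt stands a bar grip 46 mm long (own x), 14 mm thick (own y), 28 mm high, with a white pointer at its -x end.
- timer_press (a joint): How far the sprung dial is pushed down, 0 (up) to 0.009 m (bottom); 3 N starts it, 9 N holds it at the bottom, and it springs back up when let go.
- timer_dial (a joint): How far the dial is turned clockwise seen from above, 0 (off) to 2.2 rad. At off it is locked until it is pushed down more than 6 mm; once turned away from off by 0.5 rad it may come up. It turns lightly (0.04 N m) and stays where it is left. The long mark is at 1.2 rad.
- dye: Bystander: small jar 44 mm across, 65 mm high, standing among the weights; origin at the centre of its underside. Leave alone.
- tub: Bystander: white tub 80 mm across, 110 mm high, beyond the strap. Leave alone.
- tape: Bystander: roll of paper tape 90 mm across, 25 mm high, beyond the strap. Leave alone.
- thread: Bystander: spool of thread 44 mm across, 67 mm high, beyond the strap. Leave alone.
- mallet: Bystander: hammer, 240 mm long, at the left of the bench. Leave alone.
Mind the look-alikes: they are no part of the job. Leave any red look-alike of the tray alone.

How it is judged:
On the way, in this order (a step that is already met when the one before it is completed fails the run):
1. the slicker lies in the tray (x of slicker in the frame of tray between -0.075 and 0.075 m and y of slicker in the frame of tray between -0.05 and 0.05 m and height (world z) of slicker below 0.026 m), for 0.2 s.
2. then all the weights present are laid on the strap in running bond (x of weight1 in the frame of panel_top between -0.011 and 0.011 m and angle between the x axis of each of weight1, weight2, weight3, weight4, weight5, weight6 and the y axis of panel_top, either way round below 0.16 rad and angle between the z axis of each of weight1, weight2, weight3, weight4, weight5, weight6 and the z axis of panel_top, either way round below 0.08 rad and ((z of weight1 in the frame of panel_top between 0.01 and 0.022 m and y of weight1 in the frame of panel_top between -0.105 and -0.083 m) or (z of weight1 in the frame of panel_top between 0.01 and 0.022 m and y of weight1 in the frame of panel_top between -0.011 and 0.011 m) or (z of weight1 in the frame of panel_top between 0.01 and 0.022 m and y of weight1 in the frame of panel_top between 0.083 and 0.105 m) or (z of weight1 in the frame of panel_top between 0.042 and 0.054 m and y of weight1 in the frame of panel_top between -0.06 and -0.034 m) or (z of weight1 in the frame of panel_top between 0.042 and 0.054 m and y of weight1 in the frame of panel_top between 0.034 and 0.06 m) or (z of weight1 in the frame of panel_top between 0.074 and 0.086 m and y of weight1 in the frame of panel_top between -0.013 and 0.013 m)) and x of weight2 in the frame of panel_top between -0.011 and 0.011 m and ((z of weight2 in the frame of panel_top between 0.01 and 0.022 m and y of weight2 in the frame of panel_top between -0.105 and -0.083 m) or (z of weight2 in the frame of panel_top between 0.01 and 0.022 m and y of weight2 in the frame of panel_top between -0.011 and 0.011 m) or (z of weight2 in the frame of panel_top between 0.01 and 0.022 m and y of weight2 in the frame of panel_top between 0.083 and 0.105 m) or (z of weight2 in the frame of panel_top between 0.042 and 0.054 m and y of weight2 in the frame of panel_top between -0.06 and -0.034 m) or (z of weight2 in the frame of panel_top between 0.042 and 0.054 m and y of weight2 in the frame of panel_top between 0.034 and 0.06 m) or (z of weight2 in the frame of panel_top between 0.074 and 0.086 m and y of weight2 in the frame of panel_top between -0.013 and 0.013 m)) and x of weight3 in the frame of panel_top between -0.011 and 0.011 m and ((z of weight3 in the frame of panel_top between 0.01 and 0.022 m and y of weight3 in the frame of panel_top between -0.105 and -0.083 m) or (z of weight3 in the frame of panel_top between 0.01 and 0.022 m and y of weight3 in the frame of panel_top between -0.011 and 0.011 m) or (z of weight3 in the frame of panel_top between 0.01 and 0.022 m and y of weight3 in the frame of panel_top between 0.083 and 0.105 m) or (z of weight3 in the frame of panel_top between 0.042 and 0.054 m and y of weight3 in the frame of panel_top between -0.06 and -0.034 m) or (z of weight3 in the frame of panel_top between 0.042 and 0.054 m and y of weight3 in the frame of panel_top between 0.034 and 0.06 m) or (z of weight3 in the frame of panel_top between 0.074 and 0.086 m and y of weight3 in the frame of panel_top between -0.013 and 0.013 m)) and x of weight4 in the frame of panel_top between -0.011 and 0.011 m and ((z of weight4 in the frame of panel_top between 0.01 and 0.022 m and y of weight4 in the frame of panel_top between -0.105 and -0.083 m) or (z of weight4 in the frame of panel_top between 0.01 and 0.022 m and y of weight4 in the frame of panel_top between -0.011 and 0.011 m) or (z of weight4 in the frame of panel_top between 0.01 and 0.022 m and y of weight4 in the frame of panel_top between 0.083 and 0.105 m) or (z of weight4 in the frame of panel_top between 0.042 and 0.054 m and y of weight4 in the frame of panel_top between -0.06 and -0.034 m) or (z of weight4 in the frame of panel_top between 0.042 and 0.054 m and y of weight4 in the frame of panel_top between 0.034 and 0.06 m) or (z of weight4 in the frame of panel_top between 0.074 and 0.086 m and y of weight4 in the frame of panel_top between -0.013 and 0.013 m)) and x of weight5 in the frame of panel_top between -0.011 and 0.011 m and ((z of weight5 in the frame of panel_top between 0.01 and 0.022 m and y of weight5 in the frame of panel_top between -0.105 and -0.083 m) or (z of weight5 in the frame of panel_top between 0.01 and 0.022 m and y of weight5 in the frame of panel_top between -0.011 and 0.011 m) or (z of weight5 in the frame of panel_top between 0.01 and 0.022 m and y of weight5 in the frame of panel_top between 0.083 and 0.105 m) or (z of weight5 in the frame of panel_top between 0.042 and 0.054 m and y of weight5 in the frame of panel_top between -0.06 and -0.034 m) or (z of weight5 in the frame of panel_top between 0.042 and 0.054 m and y of weight5 in the frame of panel_top between 0.034 and 0.06 m) or (z of weight5 in the frame of panel_top between 0.074 and 0.086 m and y of weight5 in the frame of panel_top between -0.013 and 0.013 m)) and x of weight6 in the frame of panel_top between -0.011 and 0.011 m and ((z of weight6 in the frame of panel_top between 0.01 and 0.022 m and y of weight6 in the frame of panel_top between -0.105 and -0.083 m) or (z of weight6 in the frame of panel_top between 0.01 and 0.022 m and y of weight6 in the frame of panel_top between -0.011 and 0.011 m) or (z of weight6 in the frame of panel_top between 0.01 and 0.022 m and y of weight6 in the frame of panel_top between 0.083 and 0.105 m) or (z of weight6 in the frame of panel_top between 0.042 and 0.054 m and y of weight6 in the frame of panel_top between -0.06 and -0.034 m) or (z of weight6 in the frame of panel_top between 0.042 and 0.054 m and y of weight6 in the frame of panel_top between 0.034 and 0.06 m) or (z of weight6 in the frame of panel_top between 0.074 and 0.086 m and y of weight6 in the frame of panel_top between -0.013 and 0.013 m))), for 0.3 s.
3. then the timer's dial is pushed down at off (value of joint timer_press above 0.006 m and value of joint timer_dial below 0.2 rad), for 0.05 s.
4. then the timer's dial is turned to the long mark and has come up (value of joint timer_dial between 1.03 and 1.37 rad and value of joint timer_press below 0.003 m), for 0.2 s.
At the end, for the whole second after the job is handed in: All weights flat and along the strap (0.16 rad), within 11 mm of its middle line; bottom three 94 mm apart within 11 mm, second course 47 mm either side of the middle, third at the middle, within 13 mm. Slicker in the tray. Dial at 1.2 rad within 0.17 and up (under 3 mm) (all of step 1 and all of step 2 and all of step 4); the robot touches nothing.
It fails at once if the dye is knocked more than 30 mm away (distance of dye from where it was at the start of the episode above 0.03 m).
It fails at once if the tub is knocked more than 30 mm away (distance of tub from where it was at the start of the episode above 0.03 m).
It fails at once if the tape is knocked more than 30 mm away (distance of tape from where it was at the start of the episode above 0.03 m).
It fails at once if the thread is knocked more than 30 mm away (distance of thread from where it was at the start of the episode above 0.03 m).
It fails at once if the mallet is knocked more than 30 mm away (distance of mallet from where it was at the start of the episode above 0.03 m).
Of w1, w2, w3, w4, w5, w6 only 4 to 6 are there at a start; the rules pass over those that are not, and their reading is None.
At some moment in a run one of w1, w2, w3, w4, w5, w6, slick may be knocked a few centimetres aside while the robot is not near it.
Once in a run the grip may slacken for a moment while it holds something.
It also fails if it takes over 210 s, if anything falls off the work surface, if the arm or the gripper's body presses on something with over 40 N, if the wrist force passes 120 N, or if a joint passes its speed limit or range.

ROBOT

A 6-joint arm with a two-finger parallel gripper is mounted at the origin on the work surface. World frame = base frame: x ahead of the robot, y to its left, z up, the work surface at z = 0. Lengths are in m, angles in rad, forces in N, time in s.
With the tool pointing down it reaches from about 0.35 to 0.875 m from the base axis. Payload 4.2 kg.
Tool frame: the origin (TCP) lies at the very end of the fingers, on their centre line; the grasp point (between the pads) lies 19 mm behind it; z points along the fingers, y is the line along which they close (so a half turn about z gives the same grasp; the last joint's range is limited). The gripper opens to 85 mm and grips with 20 to 120 N. Pads are 22 mm wide; open, the fingers measure 114 mm over their backs; the gripper's body (76 mm by 85 mm) begins 54 mm behind the grasp point. The pads swing forward as they close: fully open they stand 13 mm farther back than shut.
Start: joints at [0.259, 0.385, 0.008, 0, -1.194, -0.259], TCP at [0.625, 0, 0.231] pointing down, gripper open.
Joint ranges: [-3.14, 3.14], [-1.21, 2.06], [-1.07, 1.41], [-3.16, 2.05], [-2.99, -0.16], [-3.1, 3.1]. Speed limits (rad/s): [2.79, 2.79, 3.14, 3.14, 3.14, 3.14].

INTERFACE

Orientations are given as [roll, pitch, yaw] about the fixed x, y, z axes, in that order (R = Rz(yaw) Ry(pitch) Rx(roll)).
In Python, from workcell import ctrl, eyes gives the robot as it stands. The module is installed in compiled form; this text tells all that it offers.
- The arm moves only by the tool move_arm, never from a script. Its argument "plan" is a list of rows, each a list of 3 entries, a list of its own where there are three numbers: the shift along the tool's x, y, z in cm, then the turn, a rotation vector about the tool's x, y, z in rad, then the gripper's target within -1 to 1 (fully open at 1, half-way at 0, shut at -1). A call has 1 to 20 rows; each row shifts and turns the commanded pose from where the row before left it, along the tool's axes as they then stand; what a row does not reach is not made up. A row lasts 1/12 s, in which the tool goes at most 41.7 mm and 7.16 degrees, less where a joint would pass 70% of its speed; a pose out of reach is approached as far as the arm can. A call with a gripper value outside its range is refused whole. The fingers move at their own pace and stop on an object; "grip_force" is the grip in N (left out, the last holds). Time passes only in rows, so rows that do not move let the fingers close. It gives the time, the measured TCP pose, the force, the opening and the grip force at its end, in the units of the state.
- ctrl.sense(): the state, without advancing time (a new reading comes with each control period).
- eyes.grab_frame(name): name is "scene" or "side" or "wrist"; returns a dict with "color" (384x512x3 uint8, red, green, blue), "intrinsics" (3x3 intrinsics, pixels), "position" and "orientation" of the camera in the world. Camera axes: x right, y down, z forward; pixel columns grow to the right and rows downward; lengths in m; the calibration is good to about 2 mm. A picture is of the moment at which its call begins. There is no depth.
- ctrl.hand_in(): hands the job in; it is judged then, once.
The state is a dict: "time_s": time; "joint_pos": joint angles; "joint_vel": joint speeds; "joint_torque": joint torques, N m; "tool_pos": TCP position; "orientation": TCP orientation; "wrist_force": force on the tool from outside, world axes, zero at the start; "ft_torque": the same for the moment, N m; "gripper_width": opening from 0.0 (shut) to 1.0 (fully open); "finger_force": force on a finger pad.
Only numpy, scipy, OpenCV 4.12 (cv2) and the standard library are available. Lean on these libraries where they do the work, as an engineer would, in place of code of your own. Each camera call takes 0.05 s, during which the arm holds its last target. There are 200 camera calls.

## Working session

There is one attempt and no reset: what is moved stays moved. The work goes in short steps, Python scripts to look and compute and a tool call to move; the robot and the scene stay as the last step left them, time stands still between calls to the robot, and variables do not carry over. Pictures are saved under pics/ and viewed, at most 17 in all, crops included, and the job is handed in when it is done.

Besides the shell and the picture viewer there is one more tool, called after "Call:" by a JSON object that holds its "fn" and its "kwargs". move_arm: Moves the arm, as the interface text tells. Its arguments: {"type":"object","properties":{"plan":{"type":"array"},"grip_force":{"type":"number"}},"required":["plan"]}

```bash
mkdir -p pics
cat > h.py <<'E'
import numpy as np, cv2, json
from workcell import ctrl, eyes
from scipy.spatial.transform import Rotation as R
def grab(name, fn):
    f=eyes.grab_frame(name); cv2.imwrite(f'pics/{fn}.png',f['color'][:,:,::-1])
    np.savez(f'pics/{fn}.npz',K=f['intrinsics'],p=f['position'],o=np.array(f['orientation'])); return f
def cam(fn):
    d=np.load(f'pics/{fn}.npz'); o=d['o']
    Rm=o if o.shape==(3,3) else (R.from_euler('xyz',o).as_matrix() if o.size==3 else R.from_quat(o).as_matrix())
    return d['K'],d['p'],Rm
def px2w(fn,u,v,z):
    K,p,Rm=cam(fn); r=Rm@np.linalg.solve(K,[u,v,1.]); return p+r*(z-p[2])/r[2]
def w2px(fn,P):
    K,p,Rm=cam(fn); q=K@(Rm.T@(np.array(P)-p)); return q[:2]/q[2]
E
python3 - <<'E'
from h import *
for n in ['scene','side','wrist']:
    f=grab(n,n+'0'); print(n,f['position'],f['orientation'],f['intrinsics'])
a=cv2.imread('pics/scene0.png'); cv2.imwrite('pics/scene0b.png',cv2.resize(a,(800,600),interpolation=cv2.INTER_CUBIC))
print(ctrl.sense())
E
```

```text
scene [ 1.47134756 -0.12205445  0.69301995] [-2.13402892 -0.01890071  1.38554603] [[392.35917332   0.         253.92529878]
 [  0.         392.35917332 187.49241437]
 [  0.           0.           1.        ]]
side [-0.17534739 -0.54000613  1.05566289] [-2.38607847  0.01309117 -0.81777061] [[402.62978953   0.         255.14565525]
 [  0.         402.62978953 195.43544275]
 [  0.           0.           1.        ]]
wrist [ 0.62394803 -0.08428053  0.37116737] [ 2.80916983 -0.00326826 -3.14112925] [[301.4298342    0.         251.15583187]
 [  0.         301.4298342  188.59389865]
 [  0.           0.           1.        ]]
{'time_s': 0.15, 'joint_pos': array([ 2.58612281e-01,  3.85368870e-01,  6.92029261e-03, -3.30058962e-04,
       -1.19399431e+00, -2.58606130e-01]), 'joint_vel': array([-1.38060266e-04, -2.37909441e-03,  3.30137966e-03,  2.40633851e-03,
        4.34437736e-04, -5.55514842e-05]), 'joint_torque': array([-6.03353892e-04, -3.92678475e+01,  1.88581592e+01,  4.18858320e+00,
       -3.39302780e-03,  5.70479813e-06]), 'tool_pos': array([6.24555013e-01, 1.50925407e-05, 2.30475191e-01]), 'orientation': array([ 3.13992239e+00, -1.24580966e-04, -1.57091177e+00]), 'wrist_force': array([-0.43874176,  0.54544939, -0.02999586]), 'ft_torque': array([-0.02190821,  0.04758475, -0.00782413]), 'finger_force': 0.0, 'gripper_width': 1.0017886346894727}
```

View pics/scene0b.png

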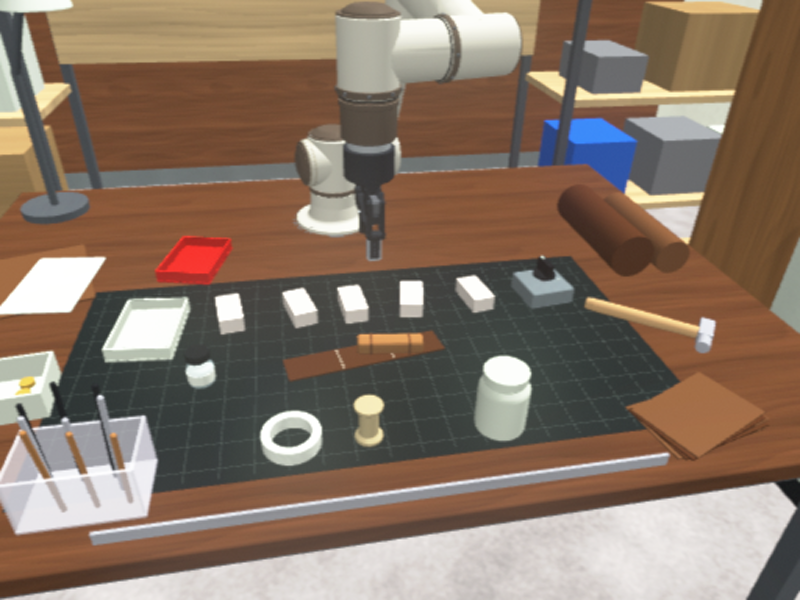

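View pics/wrist0.png

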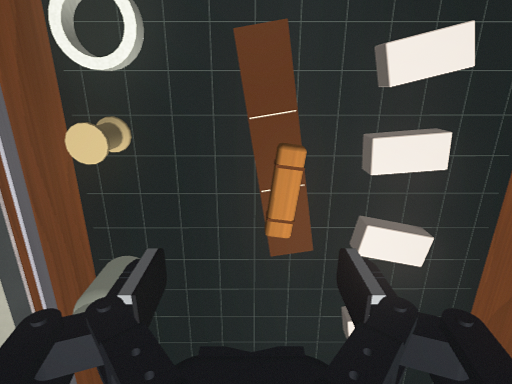

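The scene has five weights in a row, the slicker on the strap, the tray at left (−y) and the timer at right (+y). Next I'll take wrist views to either side.

Call:
{"fn": "move_arm", "kwargs": {"plan": [[[4,0,-1],[0,0,0],1],[[4,0,-1],[0,0,0],1],[[4,0,-1],[0,0,0],1],[[4,0,-1],[0,0,0],1],[[2,0,-1],[0,0,0],1],[[0,0,0],[0,0,0],1],[[0,0,0],[0,0,0],1],[[0,0,0],[0,0,0],1]]}}

```text
time_s: 0.82
tool_pos: [0.6247, -0.1795, 0.2805]
orientation: [3.14, 0.001, -1.571]
wrist_force: [-1.2, 0.9, -0.8]
gripper_width: 1.003
finger_force: 0.0
```

```bash
python3 -c "
from h import *
f=grab('wrist','wA'); print(ctrl.sense()['tool_pos'],f['position'],f['orientation'])
cv2.imwrite('pics/wAb.png',cv2.resize(cv2.imread('pics/wA.png'),(800,600),interpolation=cv2.INTER_CUBIC))"
```

```text
[ 0.62467311 -0.17894994  0.28036554] [ 0.6240144  -0.26388096  0.42120547] [ 2.80831138e+00 -2.68772193e-03 -3.14105721e+00]
```

Call:
{"fn": "move_arm", "kwargs": {"plan": [[[-4,0,0],[0,0,0],1],[[-4,0,0],[0,0,0],1],[[-4,0,0],[0,0,0],1],[[-4,0,0],[0,0,0],1],[[-4,0,0],[0,0,0],1],[[-4,0,0],[0,0,0],1],[[-4,0,0],[0,0,0],1],[[-4,0,0],[0,0,0],1],[[-4,0,0],[0,0,0],1],[[-4,0,0],[0,0,0],1],[[-3,0,0],[0,0,0],1],[[0,0,0],[0,0,0],1],[[0,0,0],[0,0,0],1],[[0,0,0],[0,0,0],1]]}}

```text
time_s: 2.03
tool_pos: [0.6241, 0.2508, 0.2807]
orientation: [3.14, -0.001, -1.569]
wrist_force: [0.2, -0.3, 0.1]
gripper_width: 1.0
finger_force: 0.0
```

```bash
python3 -c "
from h import *
f=grab('wrist','wB'); print(ctrl.sense()['tool_pos'],f['position'],f['orientation'])
cv2.imwrite('pics/wBb.png',cv2.resize(cv2.imread('pics/wB.png'),(800,600),interpolation=cv2.INTER_CUBIC))"
```

```text
[0.62445005 0.24994857 0.28103013] [0.62366388 0.16662617 0.42161038] [ 2.80988760e+00 -2.45677276e-03 -3.13904526e+00]
```

View pics/wAb.png

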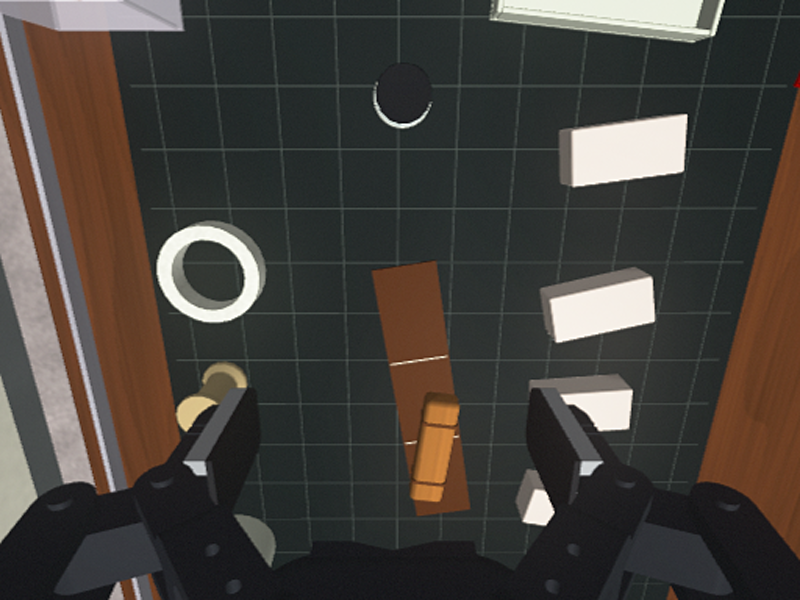

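View pics/wBb.png

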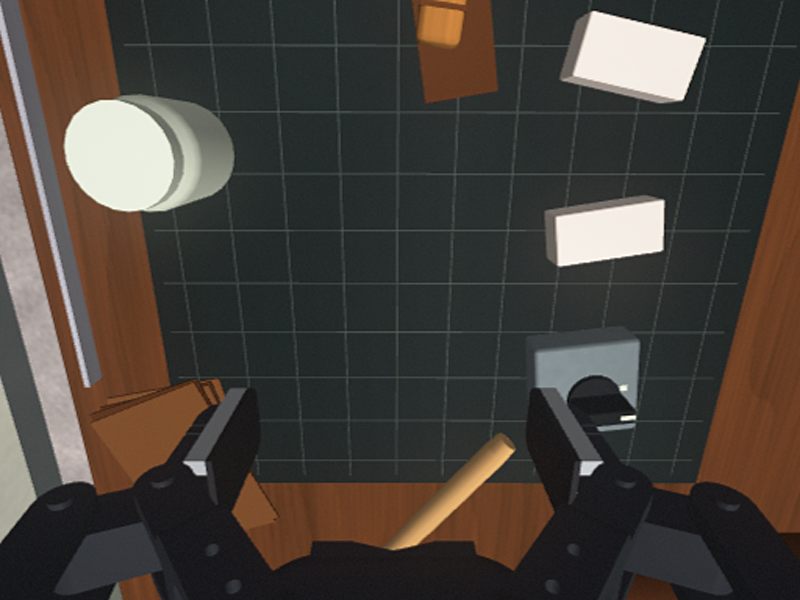

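Wrist views show the weights' top faces, strap, timer (knob at about (605,395) in wB) and dye clearly; the tray is only partly seen. Next: measuring.

```bash
cat > meas.py <<'E'
from h import *
def tops(fn,z,lo=205,show=True,amin=400,mask=None,xmax=9):
    a=cv2.imread(f'pics/{fn}.png').astype(int)
    m=((a.min(2)>lo).astype(np.uint8)*255) if mask is None else mask(a)
    m=cv2.morphologyEx(m,cv2.MORPH_OPEN,np.ones((3,3),np.uint8))
    out=[]
    for c in cv2.findContours(m,cv2.RETR_EXTERNAL,cv2.CHAIN_APPROX_NONE)[0]:
        if cv2.contourArea(c)<amin: continue
        P=np.array([px2w(fn,u,v,z)[:2] for u,v in c[:,0]])
        if P[:,0].max()>xmax: continue
        (cx,cy),(w,h),_=r=cv2.minAreaRect((P*1000).astype(np.float32))
        b=cv2.boxPoints(r); e=[b[1]-b[0],b[2]-b[1]]; e=max(e,key=lambda v:np.hypot(*v))
        ang=np.arctan2(e[1],e[0]); ang=(ang+np.pi/2)%np.pi-np.pi/2
        px=c[:,0].mean(0); out.append((cx,cy,ang,max(w,h),min(w,h)))
        if show: print(fn,'px',px.round(),'c %.1f %.1f'%(cx,cy),'ang %.3f'%ang,'size %.1f %.1f'%(max(w,h),min(w,h)))
    return out
E
python3 - <<'E'
from meas import *
a=cv2.imread('pics/wA.png'); print([a[int(v*.64),int(u*.64)] for u,v in [(630,150),(565,160),(610,310),(600,280),(430,330)]])
for fn in ['wrist0','wA','wB']: tops(fn,.032,xmax=.62)
s=.64
c=[px2w('wA',u*s,v*s,.004) for u,v in [(373,271),(436,262),(469,508),(415,515)]]
print('strap',np.round(c,4).tolist(),np.mean(c,0))
for (u,v),(u2,v2) in [((390,364),(448,356)),((405,444),(460,436))]: print('line',px2w('wA',u*s,v*s,.004).round(4),px2w('wA',u2*s,v2*s,.004).round(4))
c=[px2w('wA',u*s,v*s,.028) for u,v in [(428,394),(459,400),(440,502),(411,496)]]; print('slick',np.round(c,4).tolist(),np.mean(c,0))
# timer housing top z=.036
c=[px2w('wB',u*s,v*s,.036) for u,v in [(536,352),(639,339)]]; print('timer far edge',np.round(c,4))
print('w0 strap',[px2w('wrist0',u,v,.004).round(4) for u,v in [(234,28),(288,19),(313,249),(270,257)]])
a=cv2.imread('pics/scene0.png')
cv2.imwrite('pics/tray.png',cv2.resize(a[175:250,55:135],(800,600),interpolation=cv2.INTER_CUBIC)[:, :, :])
t=cv2.resize(a[180:240,60:140],(640,480),interpolation=cv2.INTER_CUBIC); k=cv2.resize(a[155:200,320:380],(640,480),interpolation=cv2.INTER_CUBIC)
w=cv2.imread('pics/wB.png')[200:290,330:420]; w=cv2.resize(w,(480,480),interpolation=cv2.INTER_CUBIC)
cv2.imwrite('pics/tray.png',t[:, :])
cv2.imwrite('pics/timer.png',w)
E
```

```text
[array([229, 237, 244], dtype=uint8), array([ 92,  99, 105], dtype=uint8), array([231, 239, 245], dtype=uint8), array([108, 114, 121], dtype=uint8), array([ 43,  65, 107], dtype=uint8)]
wrist0 px [395. 246.] c 439.4 111.0 ang -0.202 size 87.3 42.2
wrist0 px [410. 153.] c 440.3 -9.1 ang 0.077 size 87.3 42.3
wrist0 px [431.  54.] c 437.8 -113.5 ang 0.237 size 86.4 42.8
wA px [385. 260.] c 427.6 -10.9 ang 0.078 size 63.0 41.9
wA px [386. 198.] c 436.9 -114.7 ang 0.237 size 87.5 42.2
wA px [402.  96.] c 436.1 -249.5 ang 0.134 size 86.8 42.7
wA px [388.   5.] c 471.6 -345.5 ang 0.001 size 141.3 15.9
wB px [390. 149.] c 440.7 246.2 ang 0.159 size 87.5 42.3
wB px [408.  36.] c 439.6 112.6 ang -0.200 size 87.3 43.3
strap [[0.6407, -0.1425, 0.004], [0.5829, -0.1511, 0.004], [0.5375, 0.1317, 0.004], [0.5974, 0.1414, 0.004]] [ 0.5896515  -0.00513664  0.004     ]
line [ 0.6252 -0.047   0.004 ] [ 0.5682 -0.0557  0.004 ]
line [0.6095 0.047  0.004 ] [0.552  0.0371 0.004 ]
slick [[0.5889, -0.0275, 0.028], [0.5591, -0.021, 0.028], [0.5732, 0.101, 0.028], [0.6035, 0.0932, 0.028]] [0.5811621  0.03642817 0.028     ]
timer far edge [[0.4924 0.3541 0.036 ]
 [0.4013 0.3411 0.036 ]]
w0 strap [array([ 0.6414, -0.1424,  0.004 ]), array([ 0.583 , -0.1512,  0.004 ]), array([0.537 , 0.1311, 0.004 ]), array([0.5963, 0.1437, 0.004 ])]
```

View pics/tray.png

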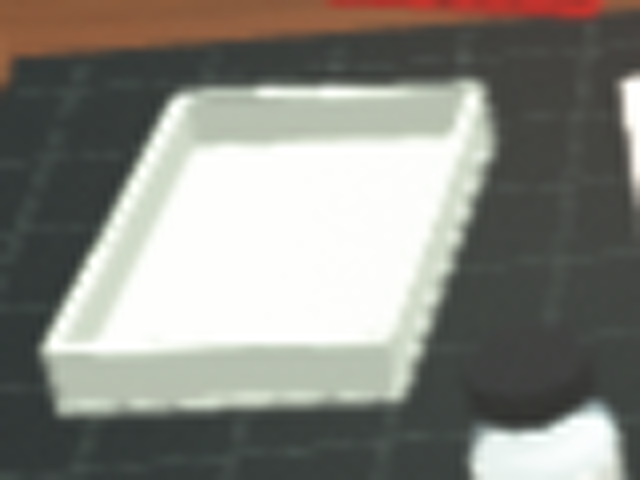

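View pics/timer.png

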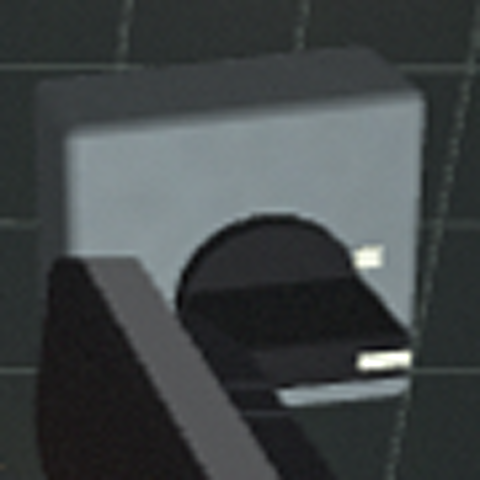

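```bash
cat >> h.py <<'E'
def go(x,y,z,yaw):
    s=ctrl.sense(); r=R.from_euler('xyz',s['orientation']); d=r.inv().apply(np.array([x,y,z])-s['tool_pos'])*100
    y0=s['orientation'][2]; t=(y0-yaw+np.pi/2)%np.pi-np.pi/2
    print('t %.1f'%s['time_s'],'pos',s['tool_pos'].round(4),'rpy',s['orientation'].round(3),'shift cm',d.round(2),'turn z %.3f (alt %.3f)'%(t,t-np.sign(t)*np.pi),'w %.3f'%s['gripper_width'])
C=np.array([.589,-.005]); E=np.array([-.159,.987])
E
python3 - <<'E'
from h import *
c=[px2w('scene0',60+u/8,180+v/8,.028) for u,v in [(180,88),(482,85),(400,345),(45,350)]]; print('tray rim',np.round(c,4).tolist(),np.mean(c,0))
c=[px2w('scene0',60+u/8,180+v/8,0) for u,v in [(405,400),(60,412)]]; print('tray base near',np.round(c,4))
s=.64
print('tray wA', [px2w('wA',u*s,v*s,.028).round(4) for u,v in [(492,18),(712,42)]])
print('dye',px2w('wA',403*s,97*s,.065),'tub',px2w('wB',122*s,155*s,.11),'thread',px2w('scene0',368*s,405*s,.067))
print('dial? skirt',px2w('wB',330+265/5.333,200+300/5.333,.054))
go(.581,.037,.010,1.456-np.pi)
E
```

```text
tray rim [[0.3764, -0.442, 0.028], [0.3921, -0.3285, 0.028], [0.5572, -0.3399, 0.028], [0.541, -0.4579, 0.028]] [ 0.46668585 -0.39207646  0.028     ]
tray base near [[ 0.5515 -0.3437  0.    ]
 [ 0.5393 -0.4596  0.    ]]
tray wA [array([ 0.5499, -0.3428,  0.028 ]), array([ 0.3845, -0.3272,  0.028 ])]
dye [ 0.61568315 -0.28675173  0.065     ] tub [0.79433077 0.18057558 0.11      ] thread [ 0.79792927 -0.02717452  0.067     ]
dial? skirt [0.4422815  0.39309217 0.054     ]
t 2.1 pos [0.6245 0.2499 0.281 ] rpy [ 3.141e+00 -1.000e-03 -1.570e+00] shift cm [21.28  4.34 27.12] turn z 0.115 (alt -3.026) w 1.001
```

Call:
{"fn": "move_arm", "kwargs": {"plan": [[[3,0.6,2.5],[0,0,0],0.4],[[3,0.6,2.5],[0,0,0],0.4],[[3,0.6,2.5],[0,0,0],0.4],[[3,0.6,2.5],[0,0,0],0.4],[[3,0.6,2.5],[0,0,0],0.4],[[3,0.6,2.5],[0,0,0],0.4],[[3.3,0.7,2.5],[0,0,0],0.4],[[0,0,0],[0,0,0.115],0.4],[[0,0,2.4],[0,0,0],0.4],[[0,0,2.4],[0,0,0],0.4],[[0,0,2.4],[0,0,0],0.4],[[0,0,1.2],[0,0,0],0.4],[[0,0,1.2],[0,0,0],0.4],[[0,0,0],[0,0,0],0.4],[[0,0,0],[0,0,0],-1],[[0,0,0],[0,0,0],-1],[[0,0,0],[0,0,0],-1],[[0,0,0],[0,0,0],-1],[[0,0,0],[0,0,0],-1],[[0,0,0],[0,0,0],-1]], "grip_force": 40}}

```text
time_s: 3.75
tool_pos: [0.5829, 0.0373, 0.0119]
orientation: [-3.139, 0.0, -1.685]
wrist_force: [-0.1, -2.1, 6.7]
gripper_width: 0.386
finger_force: 41.5
```

```bash
python3 -c "
from h import *
go(.465,-.393,.2,-.085)"
```

```text
t 3.8 pos [0.5829 0.0373 0.0119] rpy [-3.139  0.    -1.685] shift cm [ 44.09   6.75 -18.85] turn z 1.541 (alt -1.600) w 0.386
```

Call:
{"fn": "move_arm", "kwargs": {"plan": [[[0,0,-2],[0,0,0],-1],[[0,0,-3],[0,0,0],-1],[[0,0,-3.5],[0,0,0],-1],[[0,0,-3.5],[0,0,0],-1],[[3,0.45,0],[0,0,0],-1],[[3,0.45,0],[0,0,0],-1],[[3,0.45,0],[0,0,0],-1],[[3,0.45,0],[0,0,0],-1],[[3,0.45,0],[0,0,0],-1],[[3,0.45,0],[0,0,0],-1],[[3,0.45,0],[0,0,0],-1],[[3,0.45,0],[0,0,0],-1],[[3,0.45,0],[0,0,0],-1],[[3,0.45,0],[0,0,0],-1],[[3,0.45,0],[0,0,0],-1],[[3,0.45,0],[0,0,0],-1],[[3,0.45,0],[0,0,0],-1],[[3,0.45,0],[0,0,0],-1],[[2,0.45,0],[0,0,0],-1],[[0,0,0],[0,0,0],-1]]}}

```text
time_s: 5.42
tool_pos: [0.4628, -0.3949, 0.1297]
orientation: [3.141, 0.0, -1.69]
wrist_force: [0.3, 0.5, -0.9]
gripper_width: 0.391
finger_force: 40.7
```

Call:
{"fn": "move_arm", "kwargs": {"plan": [[[0,0,0],[0,0,-0.1],-1],[[0,0,0],[0,0,-0.1],-1],[[0,0,0],[0,0,-0.1],-1],[[0,0,0],[0,0,-0.1],-1],[[0,0,0],[0,0,-0.1],-1],[[0,0,0],[0,0,-0.1],-1],[[0,0,0],[0,0,-0.1],-1],[[0,0,0],[0,0,-0.1],-1],[[0,0,0],[0,0,-0.1],-1],[[0,0,0],[0,0,-0.1],-1],[[0,0,0],[0,0,-0.1],-1],[[0,0,0],[0,0,-0.1],-1],[[0,0,0],[0,0,-0.1],-1],[[0,0,0],[0,0,-0.1],-1],[[0,0,0],[0,0,-0.1],-1],[[0,0,0],[0,0,-0.1],-1],[[0,0,0],[0,0,0],-1]]}}

```text
time_s: 6.83
tool_pos: [0.4644, -0.3911, 0.1301]
orientation: [-3.141, 0.001, -0.084]
wrist_force: [-1.1, -0.3, -0.6]
gripper_width: 0.385
finger_force: 40.7
```

```bash
python3 -c "
from h import *
go(.465,-.393,.018,-.085); s=ctrl.sense(); print(s['joint_pos'].round(2)); grab('scene','s1'); grab('wrist','w1')
a=cv2.imread('pics/s1.png')[130:280,40:240]; b=cv2.imread('pics/w1.png'); cv2.imwrite('pics/m1.png',np.hstack([cv2.resize(a,(400,300)),cv2.resize(b,(400,300))]))"
```

```text
t 6.8 pos [ 0.4644 -0.3911  0.1301] rpy [-3.141e+00  1.000e-03 -8.400e-02] shift cm [ 0.08  0.19 11.21] turn z 0.001 (alt -3.140) w 0.385
[-0.43  0.44 -0.17 -0.   -0.96  1.92]
```

View pics/m1.png

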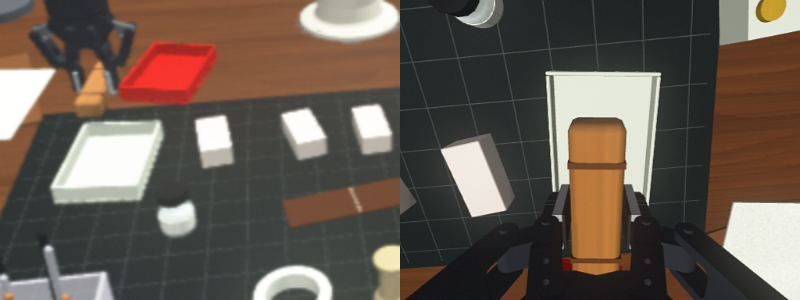

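Call:
{"fn": "move_arm", "kwargs": {"plan": [[[0,0.2,2.5],[0,0,0],-1],[[0,0,2.5],[0,0,0],-1],[[0,0,2.5],[0,0,0],-1],[[0,0,2],[0,0,0],-1],[[0,0,1],[0,0,0],-1],[[0,0,1],[0,0,0],-1],[[0,0,0],[0,0,0],-1],[[0,0,0],[0,0,0],0.1],[[0,0,0],[0,0,0],0.1],[[0,0,0],[0,0,0],0.1],[[0,0,0],[0,0,0],0.1],[[0,0,-2],[0,0,0],0.1],[[0,0,-3],[0,0,0],0.1],[[0,0,-3],[0,0,0],0.1],[[0,0,-2],[0,0,0],0.1],[[0,0,0],[0,0,0],0.6],[[0,0,0],[0,0,0],0.6]]}}

```text
time_s: 8.35
tool_pos: [0.4652, -0.3944, 0.1178]
orientation: [3.14, -0.004, -0.086]
wrist_force: [-0.8, -0.3, -0.9]
gripper_width: 0.792
finger_force: 0.0
```

Run:
```python
from meas import *
grab('wrist','w2'); grab('scene','s2')
a=cv2.imread('pics/s2.png')[130:280,40:240]; b=cv2.imread('pics/w2.png'); cv2.imwrite('pics/m2.png',np.hstack([cv2.resize(a,(400,300)),cv2.resize(b,(400,300))]))
tops('w2',.032,xmax=.62)
go(.4365,-.250,.006,.134)
```

```text
w2 px [480. 308.] c 331.2 -610.2 ang 0.729 size 164.5 68.7
w2 px [ 83. 237.] c 436.6 -250.9 ang 0.133 size 87.0 41.8
w2 px [253. 179.] c 469.0 -397.8 ang -0.096 size 138.1 94.5
w2 px [479.  25.] c 575.5 -559.3 ang -1.468 size 39.8 31.5
t 8.4 pos [ 0.4638 -0.3937  0.1151] rpy [-3.141e+00  1.000e-03 -8.600e-02] shift cm [ -3.95 -14.07  10.92] turn z -0.220 (alt 2.921) w 0.802
```

View pics/m2.png

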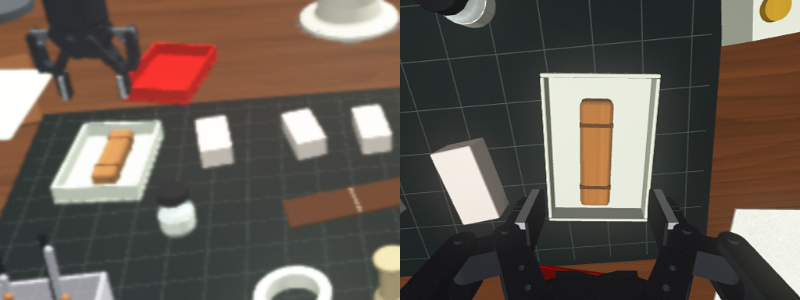

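Slicker lies centred in the tray. Next, weight A.

Call:
{"fn": "move_arm", "kwargs": {"plan": [[[-0.8,-2.8,0],[0,0,0],0.6],[[-0.8,-2.8,0],[0,0,0],0.6],[[-0.8,-2.8,0],[0,0,0],0.6],[[-0.8,-2.8,0],[0,0,0],0.6],[[-0.75,-2.9,0],[0,0,0],0.6],[[0,0,2.5],[0,0,-0.11],0.6],[[0,0,2.5],[0,0,-0.11],0.6],[[0,0,2.5],[0,0,0],0.6],[[0,0,1.5],[0,0,0],0.6],[[0,0,1.2],[0,0,0],0.6],[[0,0,0.7],[0,0,0],0.6],[[0,0,0],[0,0,0],0.6],[[0,0,0],[0,0,0],-1],[[0,0,0],[0,0,0],-1],[[0,0,0],[0,0,0],-1],[[0,0,0],[0,0,0],-1],[[0,0,0],[0,0,0],-1],[[0,0,0],[0,0,0],-1]], "grip_force": 80}}

```text
time_s: 9.95
tool_pos: [0.4376, -0.2502, 0.0073]
orientation: [3.141, -0.001, 0.134]
wrist_force: [-0.5, 1.0, 4.9]
gripper_width: 0.51
finger_force: 83.2
```

```bash
python3 -c "
from h import *
p=C-.094*E; print(p, ctrl.sense()['finger_force']); go(*p,.12,.16-np.pi/2)"
```

```text
[ 0.603946 -0.097778] 83.22987914085388
t 9.9 pos [ 0.4376 -0.2502  0.0073] rpy [ 3.141e+00 -1.000e-03  1.340e-01] shift cm [ 18.54 -12.87 -11.25] turn z 1.545 (alt -1.596) w 0.510
```

Call:
{"fn": "move_arm", "kwargs": {"plan": [[[0,0,-1.5],[0,0,0],-1],[[0,0,-3],[0,0,0],-1],[[0,0,-3],[0,0,0],-1],[[3,-2.1,-1.5],[0,0,0],-1],[[3.1,-2.1,0],[0,0,0],-1],[[3.1,-2.1,0],[0,0,0],-1],[[3.1,-2.2,0],[0,0,0],-1],[[3.1,-2.2,0],[0,0,0],-1],[[3.1,-2.2,0],[0,0,0],-1],[[0,0,0],[0,0,0],-1]]}}

```text
time_s: 10.78
tool_pos: [0.6082, -0.0934, 0.0957]
orientation: [3.141, -0.005, 0.139]
wrist_force: [0.9, -1.0, -2.9]
gripper_width: 0.508
finger_force: 82.7
```

Call:
{"fn": "move_arm", "kwargs": {"plan": [[[0,0,0],[0,0,0.11],-1],[[0,0,0],[0,0,0.11],-1],[[0,0,0],[0,0,0.11],-1],[[0,0,0],[0,0,0.11],-1],[[0,0,0],[0,0,0.11],-1],[[0,0,0],[0,0,0.11],-1],[[0,0,0],[0,0,0.11],-1],[[0,0,0],[0,0,0.11],-1],[[0,0,0],[0,0,0.11],-1],[[0,0,0],[0,0,0.11],-1],[[0,0,0],[0,0,0.11],-1],[[0,0,0],[0,0,0.11],-1],[[0,0,0],[0,0,0.11],-1],[[0,0,0],[0,0,0.11],-1],[[0,0,0],[0,0,0],-1],[[0,0,0],[0,0,0],-1]]}}

```text
time_s: 12.12
tool_pos: [0.6022, -0.0978, 0.0956]
orientation: [3.14, 0.001, -1.404]
wrist_force: [-0.1, -0.5, -3.6]
gripper_width: 0.506
finger_force: 82.6
```

```bash
python3 -c "
from h import *
p=C-.094*E; go(*p,.012,.16-np.pi/2)"
```

```text
t 12.1 pos [ 0.6022 -0.0978  0.0956] rpy [ 3.140e+00  1.000e-03 -1.404e+00] shift cm [ 0.03 -0.19  8.36] turn z 0.007 (alt -3.134) w 0.506
```

Call:
{"fn": "move_arm", "kwargs": {"plan": [[[0,-0.2,2],[0,0,0],-1],[[0,0,2],[0,0,0],-1],[[0,0,2],[0,0,0],-1],[[0,0,1.2],[0,0,0],-1],[[0,0,0.8],[0,0,0],-1],[[0,0,0.35],[0,0,0],-1],[[0,0,0],[0,0,0],-1],[[0,0,0],[0,0,0],0.6],[[0,0,0],[0,0,0],0.6],[[0,0,0],[0,0,0],0.6],[[0,0,0],[0,0,0],0.6],[[0,0,-2],[0,0,0],0.6],[[0,0,-3],[0,0,0],0.6],[[0,0,-3],[0,0,0],0.6],[[-3,0,-3],[0,0,0],0.6],[[-3,0,-3],[0,0,0],0.6],[[-3,0,-2],[0,0,0],0.6],[[0,0,0],[0,0,0],0.6],[[0,0,0],[0,0,0],0.6]]}}

```text
time_s: 13.7
tool_pos: [0.5912, -0.008, 0.1745]
orientation: [-3.137, 0.0, -1.403]
wrist_force: [-0.7, -0.4, -0.7]
gripper_width: 0.803
finger_force: 0.0
```

```bash
cat >> meas.py <<'E'
def rep(fn,z=.036,lo=205):
    # bottom/upper courses: report in strap frame, for tops at height z
    for cx,cy,ang,a,b in tops(fn,z,lo,xmax=.7,show=False):
        if not(70<a<100 and 30<b<60): continue
        d=np.array([cx,cy])/1000-C; ex=np.array([E[1],-E[0]])
        print(fn,'world %.1f %.1f ang %.3f'%(cx,cy,ang),'strap x %.1f y %.1f dang %.3f'%(1000*d@ex,1000*d@E,(ang-.16)%np.pi-np.pi/2),'size %.0f %.0f'%(a,b))
E
python3 - <<'E'
from meas import *
grab('wrist','w3'); rep('w3'); rep('w3',.032)
cv2.imwrite('pics/w3b.png',cv2.resize(cv2.imread('pics/w3.png'),(800,600),interpolation=cv2.INTER_CUBIC))
go(.4375,-.114,.1,.237)
E
```

```text
w3 world 442.8 -10.5 ang 0.078 strap x -145.2 y 17.8 dang 1.489 size 86 42
w3 world 439.9 -113.4 ang 0.239 strap x -164.4 y -83.3 dang -1.492 size 86 42
w3 world 604.2 -96.6 ang -1.404 strap x 0.4 y -92.8 dang 0.007 size 86 43
w3 world 440.5 -9.3 ang 0.078 strap x -147.3 y 19.4 dang 1.489 size 87 42
w3 world 437.5 -113.7 ang 0.239 strap x -166.8 y -83.2 dang -1.492 size 87 43
w3 world 604.2 -96.6 ang -1.404 strap x 0.4 y -92.9 dang 0.007 size 88 43
t 13.8 pos [ 0.5903 -0.009   0.1727] rpy [-3.14   0.    -1.405] shift cm [ 7.83 16.82  7.24] turn z 1.500 (alt -1.642) w 0.800
```

View pics/w3b.png

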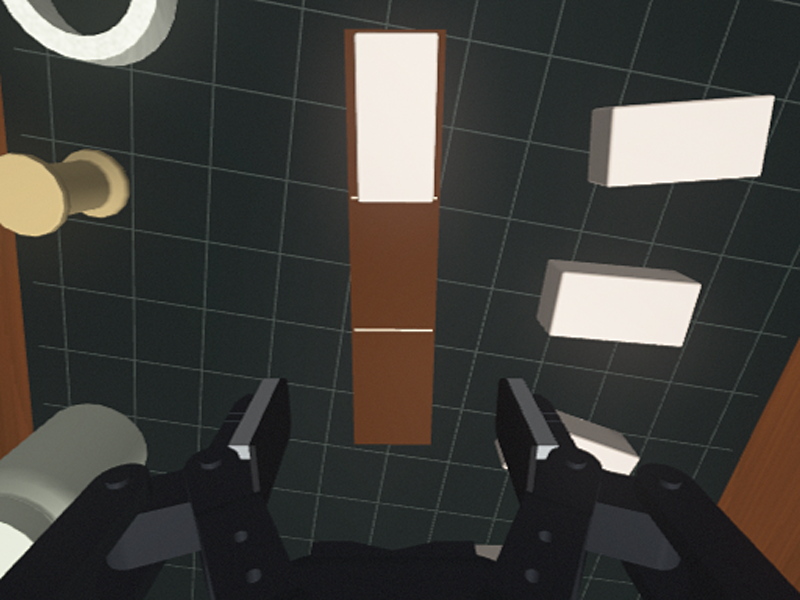

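The first weight lies centred on the strap, its edge at the first pale line (y≈199 px). I'll refine the strap frame from both lines and go on.

Run:
```python
from h import *
s=.64
l=[np.mean([px2w('w3',u*s,v*s,.004) for u in us],0)[:2] for v,us in [(199,(351,438)),(330,(354.5,432.5)),(444,(354.5,431))]]
print(np.round(l,4)); print((l[0]+l[1])/2, (l[1]-l[0]), np.hypot(*(l[1]-l[0])), 'end-based', l[2]-.145*E)
```

```text
[[ 0.5966 -0.0503]
 [ 0.5816  0.0414]
 [ 0.5658  0.1374]]
[ 0.58913227 -0.00445771] [-0.01500262  0.0917738 ] 0.09299198613267134 end-based [ 0.58889878 -0.00568671]
```

Call:
{"fn": "move_arm", "kwargs": {"plan": [[[1.3,2.8,1],[0,0,0],0.6],[[1.3,2.8,1],[0,0,0],0.6],[[1.3,2.8,1],[0,0,0],0.6],[[1.3,2.8,1],[0,0,0],0.6],[[1.3,2.8,1],[0,0,0],0.6],[[1.3,2.8,1],[0,0,0],0.6],[[0,0,0],[0,0,-0.11],0.6],[[0,0,0],[0,0,-0.11],0.6],[[0,0,0],[0,0,-0.11],0.6],[[0,0,0],[0,0,-0.11],0.6],[[0,0,0],[0,0,-0.11],0.6],[[0,0,0],[0,0,-0.11],0.6],[[0,0,0],[0,0,-0.11],0.6],[[0,0,0],[0,0,-0.11],0.6],[[0,0,0],[0,0,-0.11],0.6],[[0,0,0],[0,0,-0.11],0.6],[[0,0,0],[0,0,-0.11],0.6],[[0,0,0],[0,0,-0.11],0.6],[[0,0,0],[0,0,-0.11],0.6],[[0,0,0],[0,0,-0.11],0.6]]}}

```text
time_s: 15.42
tool_pos: [0.4365, -0.1151, 0.1108]
orientation: [-3.141, 0.003, 0.138]
wrist_force: [-0.6, -1.0, 0.0]
gripper_width: 0.803
finger_force: 0.0
```

```bash
python3 -c "
from h import *
go(.4375,-.1138,.006,.238)"
```

```text
t 15.4 pos [ 0.4365 -0.1151  0.1108] rpy [-3.141e+00  3.000e-03  1.380e-01] shift cm [ 0.15 -0.12 10.48] turn z -0.100 (alt 3.041) w 0.803
```

Strap centre (0.589, −0.005) is confirmed. Grasp weight B.

Call:
{"fn": "move_arm", "kwargs": {"plan": [[[0.15,-0.1,2],[0,0,-0.1],0.6],[[0,0,3],[0,0,0],0.6],[[0,0,2.5],[0,0,0],0.6],[[0,0,1.5],[0,0,0],0.6],[[0,0,1],[0,0,0],0.6],[[0,0,0.4],[0,0,0],0.6],[[0,0,0],[0,0,0],0.6],[[0,0,0],[0,0,0],-1],[[0,0,0],[0,0,0],-1],[[0,0,0],[0,0,0],-1],[[0,0,0],[0,0,0],-1],[[0,0,0],[0,0,0],-1],[[0,0,0],[0,0,0],-1]]}}

```text
time_s: 16.5
tool_pos: [0.4393, -0.1131, 0.0089]
orientation: [3.141, -0.001, 0.234]
wrist_force: [-1.3, -2.8, 6.3]
gripper_width: 0.507
finger_force: 83.1
```

```bash
python3 -c "
from h import *
p=C; go(*p,.12,.16-np.pi/2)"
```

```text
t 16.5 pos [ 0.4393 -0.1131  0.0089] rpy [ 3.141e+00 -1.000e-03  2.340e-01] shift cm [ 17.08  -7.04 -11.09] turn z -1.496 (alt 1.645) w 0.507
```

Call:
{"fn": "move_arm", "kwargs": {"plan": [[[0,0,-1.5],[0,0,0],-1],[[0,0,-3],[0,0,0],-1],[[0,0,-3],[0,0,0],-1],[[2.8,-1.2,-1.5],[0,0,0],-1],[[2.8,-1.2,0],[0,0,0],-1],[[2.8,-1.2,0],[0,0,0],-1],[[2.8,-1.2,0],[0,0,0],-1],[[2.8,-1.2,0],[0,0,0],-1],[[3.1,-1,0],[0,0,0],-1],[[0,0,0],[0,0,0],-1]]}}

```text
time_s: 17.33
tool_pos: [0.5942, -0.0018, 0.0972]
orientation: [3.141, -0.005, 0.237]
wrist_force: [0.7, -0.5, -1.9]
gripper_width: 0.51
finger_force: 82.6
```

Call:
{"fn": "move_arm", "kwargs": {"plan": [[[0,0,0],[0,0,0.11],-1],[[0,0,0],[0,0,0.11],-1],[[0,0,0],[0,0,0.11],-1],[[0,0,0],[0,0,0.11],-1],[[0,0,0],[0,0,0.11],-1],[[0,0,0],[0,0,0.11],-1],[[0,0,0],[0,0,0.11],-1],[[0,0,0],[0,0,0.11],-1],[[0,0,0],[0,0,0.11],-1],[[0,0,0],[0,0,0.11],-1],[[0,0,0],[0,0,0.11],-1],[[0,0,0],[0,0,0.11],-1],[[0,0,0],[0,0,0.11],-1],[[0,0,0],[0,0,0.11],-1],[[0,0,0],[0,0,0.105],-1],[[0,0,0],[0,0,0],-1],[[0,0,0],[0,0,0],-1]]}}

```text
time_s: 18.75
tool_pos: [0.5881, -0.0051, 0.0971]
orientation: [3.14, 0.0, -1.408]
wrist_force: [-1.2, -0.1, -3.8]
gripper_width: 0.506
finger_force: 82.8
```

```bash
python3 -c "
from h import *
p=C; go(*p,.0135,.16-np.pi/2); print(ctrl.sense()['wrist_force'])"
```

```text
t 18.8 pos [ 0.5881 -0.0051  0.0971] rpy [ 3.14   0.    -1.408] shift cm [ 0.01 -0.1   8.36] turn z 0.002 (alt -3.139) w 0.506
[-1.21291295 -0.1450683  -3.79971758]
```

Call:
{"fn": "move_arm", "kwargs": {"plan": [[[0.1,-0.1,2],[0,0,0],-1],[[0,0,2],[0,0,0],-1],[[0,0,2],[0,0,0],-1],[[0,0,1.2],[0,0,0],-1],[[0,0,0.8],[0,0,0],-1],[[0,0,0.35],[0,0,0],-1],[[0,0,0],[0,0,0],-1],[[0,0,0],[0,0,0],0.6],[[0,0,0],[0,0,0],0.6],[[0,0,0],[0,0,0],0.6],[[0,0,0],[0,0,0],0.6],[[0,0,-2],[0,0,0],0.6],[[0,0,-3],[0,0,0],0.6],[[0,0,-3],[0,0,0],0.6],[[-3,0,-3],[0,0,0],0.6],[[-3,0,-3],[0,0,0],0.6],[[-3,0,-2],[0,0,0],0.6],[[0,0,0],[0,0,0],0.6],[[0,0,0],[0,0,0],0.6]]}}

```text
time_s: 20.33
tool_pos: [0.5766, 0.0835, 0.1757]
orientation: [-3.137, 0.001, -1.408]
wrist_force: [-0.2, -1.0, -0.9]
gripper_width: 0.8
finger_force: 0.0
```

Run:
```python
from meas import *
grab('wrist','w4'); rep('w4'); print(); rep('w4',.032)
go(.440,-.010,.1,.078)
```

```text
w4 world 441.7 109.9 ang -0.201 strap x -127.1 y 136.8 dang 1.210 size 86 42
w4 world 442.5 -8.4 ang 0.079 strap x -145.1 y 20.0 dang 1.490 size 86 42
w4 world 589.0 -3.9 ang -1.407 strap x 0.2 y 1.1 dang 0.004 size 86 43

w4 world 439.6 111.4 ang -0.201 strap x -128.9 y 138.7 dang 1.210 size 87 42
w4 world 440.4 -8.5 ang 0.079 strap x -147.2 y 20.2 dang 1.490 size 87 43
w4 world 589.0 -3.9 ang -1.407 strap x 0.2 y 1.1 dang 0.004 size 87 43
t 20.4 pos [0.5757 0.0823 0.174 ] rpy [-3.141e+00  1.000e-03 -1.410e+00] shift cm [ 6.94 14.88  7.38] turn z -1.488 (alt 1.654) w 0.803
```

Call:
{"fn": "move_arm", "kwargs": {"plan": [[[1.4,3,1.2],[0,0,0],0.6],[[1.4,3,1.2],[0,0,0],0.6],[[1.4,3,1.2],[0,0,0],0.6],[[1.4,3,1.2],[0,0,0],0.6],[[1.3,2.9,1.2],[0,0,0],0.6],[[0,0,0],[0,0,-0.115],0.6],[[0,0,0],[0,0,-0.115],0.6],[[0,0,0],[0,0,-0.115],0.6],[[0,0,0],[0,0,-0.115],0.6],[[0,0,0],[0,0,-0.115],0.6],[[0,0,0],[0,0,-0.115],0.6],[[0,0,0],[0,0,-0.115],0.6],[[0,0,0],[0,0,-0.115],0.6],[[0,0,0],[0,0,-0.115],0.6],[[0,0,0],[0,0,-0.115],0.6],[[0,0,0],[0,0,-0.115],0.6],[[0,0,0],[0,0,-0.115],0.6],[[0,0,0],[0,0,-0.11],0.6],[[0,0,0],[0,0,0],0.6]]}}

```text
time_s: 21.97
tool_pos: [0.4389, -0.0113, 0.1123]
orientation: [3.141, 0.003, 0.079]
wrist_force: [-1.1, -0.1, -0.1]
gripper_width: 0.8
finger_force: 0.0
```

```bash
python3 -c "
from h import *
go(.4404,-.0088,.007,.079)"
```

```text
t 22.0 pos [ 0.4389 -0.0113  0.1123] rpy [3.141e+00 3.000e-03 7.900e-02] shift cm [ 0.2  -0.24 10.53] turn z 0.000 (alt -3.141) w 0.800
```

Call:
{"fn": "move_arm", "kwargs": {"plan": [[[0.2,-0.2,2],[0,0,0],0.6],[[0,0,3],[0,0,0],0.6],[[0,0,2.5],[0,0,0],0.6],[[0,0,1.5],[0,0,0],0.6],[[0,0,1],[0,0,0],0.6],[[0,0,0.5],[0,0,0],0.6],[[0,0,0],[0,0,0],0.6],[[0,0,0],[0,0,0],-1],[[0,0,0],[0,0,0],-1],[[0,0,0],[0,0,0],-1],[[0,0,0],[0,0,0],-1],[[0,0,0],[0,0,0],-1],[[0,0,0],[0,0,0],-1]]}}

```text
time_s: 23.05
tool_pos: [0.4422, -0.008, 0.0094]
orientation: [-3.141, -0.002, 0.079]
wrist_force: [-1.2, -2.6, 6.1]
gripper_width: 0.508
finger_force: 82.8
```

```bash
python3 -c "
from h import *
p=C+.095*E; go(*p,.12,.16-np.pi/2)"
```

```text
t 23.1 pos [ 0.4422 -0.008   0.0094] rpy [-3.141e+00 -2.000e-03  7.900e-02] shift cm [ 13.91  -8.61 -11.04] turn z 1.490 (alt -1.652) w 0.508
```

Call:
{"fn": "move_arm", "kwargs": {"plan": [[[0,0,-1.5],[0,0,0],-1],[[0,0,-3],[0,0,0],-1],[[0,0,-3],[0,0,0],-1],[[2.7,-1.7,-1.5],[0,0,0],-1],[[2.8,-1.7,0],[0,0,0],-1],[[2.8,-1.7,0],[0,0,0],-1],[[2.8,-1.7,0],[0,0,0],-1],[[2.8,-1.8,0],[0,0,0],-1],[[0,0,0],[0,0,0],-1]]}}

```text
time_s: 23.8
tool_pos: [0.5787, 0.0926, 0.0979]
orientation: [-3.14, -0.006, 0.082]
wrist_force: [0.4, 0.1, -4.1]
gripper_width: 0.506
finger_force: 82.8
```

Call:
{"fn": "move_arm", "kwargs": {"plan": [[[0,0,0],[0,0,0.11],-1],[[0,0,0],[0,0,0.11],-1],[[0,0,0],[0,0,0.11],-1],[[0,0,0],[0,0,0.11],-1],[[0,0,0],[0,0,0.11],-1],[[0,0,0],[0,0,0.11],-1],[[0,0,0],[0,0,0.11],-1],[[0,0,0],[0,0,0.11],-1],[[0,0,0],[0,0,0.11],-1],[[0,0,0],[0,0,0.11],-1],[[0,0,0],[0,0,0.11],-1],[[0,0,0],[0,0,0.11],-1],[[0,0,0],[0,0,0.11],-1],[[0,0,0],[0,0,0.06],-1],[[0,0,0],[0,0,0],-1],[[0,0,0],[0,0,0],-1]]}}

```text
time_s: 25.13
tool_pos: [0.5726, 0.0887, 0.0976]
orientation: [3.14, 0.0, -1.41]
wrist_force: [0.1, -0.3, -3.3]
gripper_width: 0.51
finger_force: 82.8
```

```bash
python3 -c "
from h import *
p=C+.0935*E; go(*p,.014,.16-np.pi/2)"
```

```text
t 25.1 pos [0.5726 0.0887 0.0976] rpy [ 3.14  0.   -1.41] shift cm [ 0.17 -0.14  8.36] turn z 0.001 (alt -3.140) w 0.510
```

Call:
{"fn": "move_arm", "kwargs": {"plan": [[[0.15,-0.15,2],[0,0,0],-1],[[0,0,2],[0,0,0],-1],[[0,0,2],[0,0,0],-1],[[0,0,1.2],[0,0,0],-1],[[0,0,0.8],[0,0,0],-1],[[0,0,0.35],[0,0,0],-1],[[0,0,0],[0,0,0],-1],[[0,0,0],[0,0,0],0.6],[[0,0,0],[0,0,0],0.6],[[0,0,0],[0,0,0],0.6],[[0,0,0],[0,0,0],0.6],[[0,0,-2],[0,0,0],0.6],[[0,0,-3],[0,0,0],0.6],[[0,0,-3],[0,0,0],0.6],[[-2,0,-3],[0,0,0],0.6],[[-2,0,-3],[0,0,0],0.6],[[-2,0,-3],[0,0,0],0.6],[[0,0,0],[0,0,0],0.6],[[0,0,0],[0,0,0],0.6]]}}

```text
time_s: 26.72
tool_pos: [0.5666, 0.1484, 0.1878]
orientation: [-3.136, 0.002, -1.409]
wrist_force: [-1.4, -0.0, 0.2]
gripper_width: 0.803
finger_force: 0.0
```

Run:
```python
from meas import *
grab('wrist','w5'); rep('w5'); print(); rep('w5',.032)
go(.440,.1115,.11,-.201)
cv2.imwrite('pics/w5b.png',cv2.resize(cv2.imread('pics/w5.png'),(640,480),interpolation=cv2.INTER_CUBIC))
```

```text
w5 world 441.5 111.2 ang -0.201 strap x -127.1 y 138.2 dang 1.210 size 86 42
w5 world 574.0 89.5 ang -1.409 strap x 0.2 y 95.6 dang 0.001 size 87 43

w5 world 439.6 111.9 ang -0.201 strap x -128.9 y 139.1 dang 1.210 size 87 43
w5 world 574.0 89.8 ang -1.409 strap x 0.2 y 96.0 dang 0.001 size 88 43
t 26.8 pos [0.5655 0.1473 0.1858] rpy [-3.14e+00  1.00e-03 -1.41e+00] shift cm [ 1.53 12.98  7.55] turn z -1.209 (alt 1.932) w 0.797
```

View pics/w5b.png

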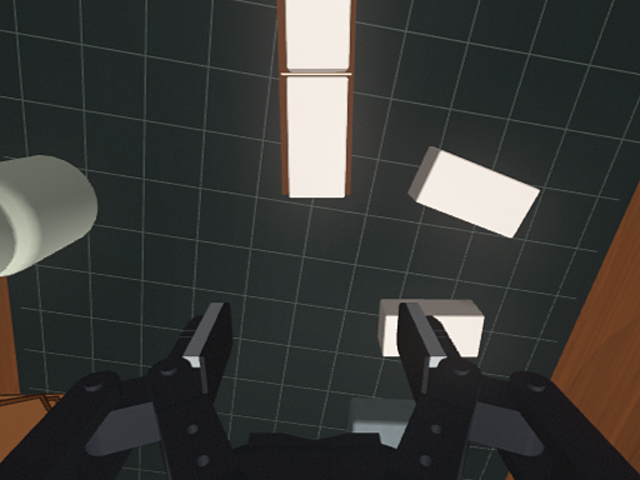

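The bottom course is straight, with small gaps at the pale lines. Next, weight D.

Call:
{"fn": "move_arm", "kwargs": {"plan": [[[0.4,3.2,1.8],[0,0,0],0.6],[[0.4,3.3,1.8],[0,0,0],0.6],[[0.4,3.3,1.8],[0,0,0],0.6],[[0.3,3.2,1.8],[0,0,0],0.6],[[0,0,0],[0,0,-0.11],0.6],[[0,0,0],[0,0,-0.11],0.6],[[0,0,0],[0,0,-0.11],0.6],[[0,0,0],[0,0,-0.11],0.6],[[0,0,0],[0,0,-0.11],0.6],[[0,0,0],[0,0,-0.11],0.6],[[0,0,0],[0,0,-0.11],0.6],[[0,0,0],[0,0,-0.11],0.6],[[0,0,0],[0,0,-0.11],0.6],[[0,0,0],[0,0,-0.11],0.6],[[0,0,0],[0,0,-0.11],0.6],[[0,0,0],[0,0,0],0.6],[[0,0,0],[0,0,0],0.6]]}}

```text
time_s: 28.18
tool_pos: [0.439, 0.1104, 0.1119]
orientation: [3.14, 0.002, -0.204]
wrist_force: [-0.0, -0.3, -0.4]
gripper_width: 0.799
finger_force: 0.0
```

```bash
python3 -c "
from h import *
go(.4390,.1118,.007,-.201)"
```

```text
t 28.2 pos [0.439  0.1104 0.1119] rpy [ 3.14e+00  2.00e-03 -2.04e-01] shift cm [-1.000e-02 -1.500e-01  1.049e+01] turn z -0.003 (alt 3.138) w 0.799
```

Call:
{"fn": "move_arm", "kwargs": {"plan": [[[0,-0.1,2],[0,0,0],0.6],[[0,0,3],[0,0,0],0.6],[[0,0,2.5],[0,0,0],0.6],[[0,0,1.5],[0,0,0],0.6],[[0,0,1],[0,0,0],0.6],[[0,0,0.5],[0,0,0],0.6],[[0,0,0],[0,0,0],0.6],[[0,0,0],[0,0,0],-1],[[0,0,0],[0,0,0],-1],[[0,0,0],[0,0,0],-1],[[0,0,0],[0,0,0],-1],[[0,0,0],[0,0,0],-1],[[0,0,0],[0,0,0],-1]]}}

```text
time_s: 29.27
tool_pos: [0.4404, 0.1125, 0.0089]
orientation: [-3.141, -0.001, -0.201]
wrist_force: [-1.5, -1.2, 5.6]
gripper_width: 0.508
finger_force: 83.3
```

```bash
python3 -c "
from h import *
p=C+.048*E; go(*p,.13,.16-np.pi/2)"
```

```text
t 29.3 pos [0.4404 0.1125 0.0089] rpy [-3.141e+00 -1.000e-03 -2.010e-01] shift cm [ 15.23   4.05 -12.09] turn z 1.210 (alt -1.932) w 0.508
```

Call:
{"fn": "move_arm", "kwargs": {"plan": [[[0,0,-1.5],[0,0,0],-1],[[0,0,-3],[0,0,0],-1],[[0,0,-3],[0,0,0],-1],[[0,0,-3],[0,0,0],-1],[[3,0.8,-1.5],[0,0,0],-1],[[3,0.8,0],[0,0,0],-1],[[3,0.8,0],[0,0,0],-1],[[3,0.8,0],[0,0,0],-1],[[3,0.8,0],[0,0,0],-1],[[0,0,0],[0,0,0],-1]]}}

```text
time_s: 30.1
tool_pos: [0.5831, 0.0414, 0.1269]
orientation: [-3.141, -0.003, -0.204]
wrist_force: [0.4, 0.7, -3.0]
gripper_width: 0.511
finger_force: 82.7
```

Call:
{"fn": "move_arm", "kwargs": {"plan": [[[0,0,0],[0,0,0.11],-1],[[0,0,0],[0,0,0.11],-1],[[0,0,0],[0,0,0.11],-1],[[0,0,0],[0,0,0.11],-1],[[0,0,0],[0,0,0.11],-1],[[0,0,0],[0,0,0.11],-1],[[0,0,0],[0,0,0.11],-1],[[0,0,0],[0,0,0.11],-1],[[0,0,0],[0,0,0.11],-1],[[0,0,0],[0,0,0.11],-1],[[0,0,0],[0,0,0.11],-1],[[0,0,0],[0,0,0],-1],[[0,0,0],[0,0,0],-1]]}}

```text
time_s: 31.18
tool_pos: [0.578, 0.0432, 0.1271]
orientation: [3.14, 0.0, -1.409]
wrist_force: [0.4, -0.9, -4.5]
gripper_width: 0.511
finger_force: 82.7
```

```bash
python3 -c "
from h import *
p=C+.047*E; go(*p,.0455,.16-np.pi/2)"
```

```text
t 31.2 pos [0.578  0.0432 0.1271] rpy [ 3.14   0.    -1.409] shift cm [ 0.24 -0.33  8.16] turn z 0.002 (alt -3.139) w 0.511
```

Call:
{"fn": "move_arm", "kwargs": {"plan": [[[0.2,-0.3,2],[0,0,0],-1],[[0,0,2],[0,0,0],-1],[[0,0,2],[0,0,0],-1],[[0,0,1.2],[0,0,0],-1],[[0,0,0.6],[0,0,0],-1],[[0,0,0.35],[0,0,0],-1],[[0,0,0],[0,0,0],-1],[[0,0,0],[0,0,0],0.6],[[0,0,0],[0,0,0],0.6],[[0,0,0],[0,0,0],0.6],[[0,0,0],[0,0,0],0.6],[[0,0,-2],[0,0,0],0.6],[[0,0,-3],[0,0,0],0.6],[[0,0,-3],[0,0,0],0.6],[[-3,0,-3],[0,0,0],0.6],[[-3,0,-3],[0,0,0],0.6],[[-3,0,-1],[0,0,0],0.6],[[0,0,0],[0,0,0],0.6],[[0,0,0],[0,0,0],0.6]]}}

```text
time_s: 32.77
tool_pos: [0.5681, 0.131, 0.1968]
orientation: [-3.139, 0.001, -1.408]
wrist_force: [0.3, -0.7, -0.7]
gripper_width: 0.804
finger_force: 0.0
```

Run:
```python
from meas import *
grab('wrist','w6'); rep('w6',.068); print(); rep('w6',.032)
go(.440,.2465,.11,.159)
```

```text
t 32.8 pos [0.5676 0.1298 0.1956] rpy [-3.141  0.    -1.41 ] shift cm [-13.56  10.73   8.56] turn z -1.569 (alt 1.573) w 0.801
```

Call:
{"fn": "move_arm", "kwargs": {"plan": [[[-2.5,2,1],[0,0,0],0.6],[[-2.5,2,1],[0,0,0],0.6],[[-2.5,2,1],[0,0,0],0.6],[[-2.5,2,1],[0,0,0],0.6],[[-2.5,2,1],[0,0,0],0.6],[[-1.1,0.7,0],[0,0,-0.11],0.6],[[0,0,0],[0,0,-0.11],0.6],[[0,0,0],[0,0,-0.11],0.6],[[0,0,0],[0,0,-0.11],0.6],[[0,0,0],[0,0,-0.11],0.6],[[0,0,0],[0,0,-0.11],0.6],[[0,0,0],[0,0,-0.11],0.6],[[0,0,0],[0,0,-0.11],0.6],[[0,0,0],[0,0,-0.11],0.6],[[0,0,0],[0,0,-0.11],0.6],[[0,0,0],[0,0,-0.11],0.6],[[0,0,0],[0,0,-0.11],0.6],[[0,0,0],[0,0,-0.11],0.6],[[0,0,0],[0,0,-0.11],0.6],[[0,0,0],[0,0,0],0.6]]}}

```text
time_s: 34.48
tool_pos: [0.4407, 0.2451, 0.1443]
orientation: [3.14, 0.002, 0.129]
wrist_force: [1.5, 0.4, 0.5]
gripper_width: 0.797
finger_force: 0.0
```

Run:
```python
from meas import *
grab('wrist','w7'); tops('w7',.032); 
tops('w6',.068)
go(.4405,.2463,.007,.159)
a=cv2.imread('pics/w6.png'); b=cv2.imread('pics/w7.png'); cv2.imwrite('pics/m7.png',np.hstack([cv2.resize(a,(400,300)),cv2.resize(b,(400,300))]))
```

```text
w7 px [249. 180.] c 440.7 246.9 ang 0.154 size 87.2 42.4
w7 px [451.  43.] c 571.2 108.7 ang -1.409 size 49.3 43.9
w6 px [252.  93.] c 578.2 61.1 ang -1.410 size 125.0 42.7
w6 px [252.   8.] c 589.5 -8.0 ang 0.163 size 37.8 11.0
t 34.5 pos [0.4407 0.2453 0.1444] rpy [3.14e+00 2.00e-03 1.25e-01] shift cm [ 0.02 -0.12 13.74] turn z -0.034 (alt 3.108) w 0.800
```

View pics/m7.png

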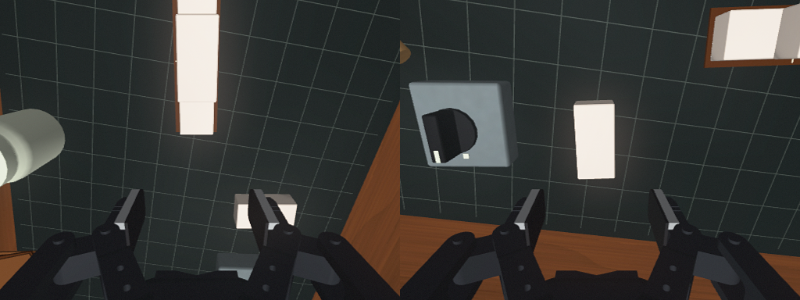

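The fourth weight sits over its joint (w6), and weight E is where I measured it.

Call:
{"fn": "move_arm", "kwargs": {"plan": [[[0,-0.1,3],[0,0,-0.03],0.6],[[0,0,3],[0,0,0],0.6],[[0,0,3],[0,0,0],0.6],[[0,0,2],[0,0,0],0.6],[[0,0,1.5],[0,0,0],0.6],[[0,0,0.8],[0,0,0],0.6],[[0,0,0.4],[0,0,0],0.6],[[0,0,0],[0,0,0],0.6],[[0,0,0],[0,0,0],-1],[[0,0,0],[0,0,0],-1],[[0,0,0],[0,0,0],-1],[[0,0,0],[0,0,0],-1],[[0,0,0],[0,0,0],-1],[[0,0,0],[0,0,0],-1]]}}

```text
time_s: 35.7
tool_pos: [0.4412, 0.248, 0.0097]
orientation: [-3.141, -0.002, 0.159]
wrist_force: [-0.8, -0.5, 5.6]
gripper_width: 0.51
finger_force: 83.2
```

```bash
python3 -c "
from h import *
p=C-.047*E; go(*p,.15,.16-np.pi/2)
a=cv2.imread('pics/w7.png')[90:230,0:160]; cv2.imwrite('pics/t7.png',cv2.resize(a,(640,560),interpolation=cv2.INTER_CUBIC))"
```

```text
t 35.7 pos [0.4412 0.248  0.0097] rpy [-3.141e+00 -2.000e-03  1.590e-01] shift cm [ 10.61  32.01 -14.03] turn z 1.570 (alt -1.571) w 0.510
```

View pics/t7.png

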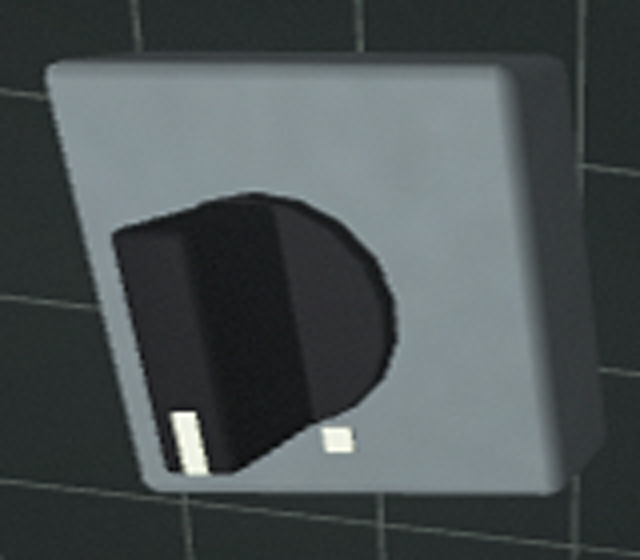

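```bash
python3 -c "
from h import *
f=lambda L,z:np.array([px2w('w7',u/4,90+v/4,z)[:2] for u,v in L])
h=f([(45,62),(507,62),(562,495),(148,492)],.036); b=f([(112,235),(185,232),(232,474),(163,474)],.082)
for q in (h,b): print(q.round(4).tolist(),q.mean(0).round(4), 'ang',np.arctan2(*(((q[0]+q[1])-(q[2]+q[3]))[::-1])), 'sz',np.hypot(*((q[0]+q[1])-(q[2]+q[3])))/2,np.hypot(*(q[0]-q[1])))
"
```

```text
[[0.4823, 0.4435], [0.4943, 0.3521], [0.4009, 0.3402], [0.3895, 0.4326]] [0.4418 0.3921] ang 0.12144911473989418 sz 0.09380135571910467 0.09216964105476247
[[0.4622, 0.4012], [0.4643, 0.3888], [0.4199, 0.3844], [0.4182, 0.3968]] [0.4412 0.3928] ang 0.09850148420387414 sz 0.044396736444370144 0.01256426086662666
```

Call:
{"fn": "move_arm", "kwargs": {"plan": [[[0,0,-1.5],[0,0,0],-1],[[0,0,-3],[0,0,0],-1],[[0,0,-3],[0,0,0],-1],[[0,0,-3],[0,0,0],-1],[[1,2,-3],[0,0,0],-1],[[1,3,-0.5],[0,0,0],-1],[[1,3,0],[0,0,0],-1],[[1,3,0],[0,0,0],-1],[[1,3,0],[0,0,0],-1],[[1,3,0],[0,0,0],-1],[[1,3,0],[0,0,0],-1],[[1,3,0],[0,0,0],-1],[[1,3,0],[0,0,0],-1],[[0.8,3,0],[0,0,0],-1],[[0.8,3,0],[0,0,0],-1],[[0,0,0],[0,0,0],-1]]}}

```text
time_s: 37.03
tool_pos: [0.5971, -0.0555, 0.1475]
orientation: [3.141, -0.0, 0.154]
wrist_force: [0.1, 0.5, -3.5]
gripper_width: 0.506
finger_force: 82.8
```

Call:
{"fn": "move_arm", "kwargs": {"plan": [[[0,0,0],[0,0,0.11],-1],[[0,0,0],[0,0,0.11],-1],[[0,0,0],[0,0,0.11],-1],[[0,0,0],[0,0,0.11],-1],[[0,0,0],[0,0,0.11],-1],[[0,0,0],[0,0,0.11],-1],[[0,0,0],[0,0,0.11],-1],[[0,0,0],[0,0,0.11],-1],[[0,0,0],[0,0,0.11],-1],[[0,0,0],[0,0,0.11],-1],[[0,0,0],[0,0,0.11],-1],[[0,0,0],[0,0,0.11],-1],[[0,0,0],[0,0,0.11],-1],[[0,0,0],[0,0,0.11],-1],[[0,0,0],[0,0,0.03],-1],[[0,0,0],[0,0,0],-1],[[0,0,0],[0,0,0],-1]]}}

```text
time_s: 38.45
tool_pos: [0.5954, -0.0511, 0.1479]
orientation: [3.141, 0.001, -1.41]
wrist_force: [0.9, -0.1, -2.8]
gripper_width: 0.506
finger_force: 82.7
```

```bash
python3 -c "
from h import *
p=C-.047*E; go(*p,.0463,.16-np.pi/2)"
```

```text
t 38.5 pos [ 0.5954 -0.0511  0.1479] rpy [ 3.141e+00  1.000e-03 -1.410e+00] shift cm [ 0.05 -0.11 10.16] turn z 0.001 (alt -3.141) w 0.506
```

Call:
{"fn": "move_arm", "kwargs": {"plan": [[[0.05,-0.1,3],[0,0,0],-1],[[0,0,2],[0,0,0],-1],[[0,0,2],[0,0,0],-1],[[0,0,1.2],[0,0,0],-1],[[0,0,1],[0,0,0],-1],[[0,0,0.6],[0,0,0],-1],[[0,0,0.35],[0,0,0],-1],[[0,0,0],[0,0,0],-1],[[0,0,0],[0,0,0],0.6],[[0,0,0],[0,0,0],0.6],[[0,0,0],[0,0,0],0.6],[[0,0,0],[0,0,0],0.6],[[0,0,-2],[0,0,0],0.6],[[0,0,-3],[0,0,0],0.6],[[0,0,-3],[0,0,0],0.6],[[-3,0,-3],[0,0,0],0.6],[[-3,0,-3],[0,0,0],0.6],[[-3,0,-1],[0,0,0],0.6],[[0,0,0],[0,0,0],0.6],[[0,0,0],[0,0,0],0.6]]}}

```text
time_s: 40.12
tool_pos: [0.5831, 0.0375, 0.1975]
orientation: [-3.138, 0.001, -1.408]
wrist_force: [0.3, -0.5, -0.4]
gripper_width: 0.796
finger_force: 0.0
```

Run:
```python
from meas import *
grab('wrist','w8'); grab('scene','s8')
a=cv2.imread('pics/w8.png'); b=cv2.imread('pics/s8.png')[100:350,80:413]; cv2.imwrite('pics/m8.png',np.hstack([cv2.resize(a,(480,360)),cv2.resize(b,(320,360*1))]))
a=cv2.resize(a[0:240,150:360],None,fx=2.4,fy=2.4,interpolation=cv2.INTER_CUBIC); b=cv2.resize(b[70:160,60:250],(290,576),interpolation=cv2.INTER_CUBIC)
cv2.imwrite('pics/m8.png',np.hstack([a,b]))
go(.4415,.3925,.16,.12)
```

```text
t 40.2 pos [0.5825 0.0357 0.1954] rpy [ 3.141  0.    -1.411] shift cm [-37.47   8.23   3.55] turn z -1.531 (alt 1.611) w 0.802
```

View pics/m8.png

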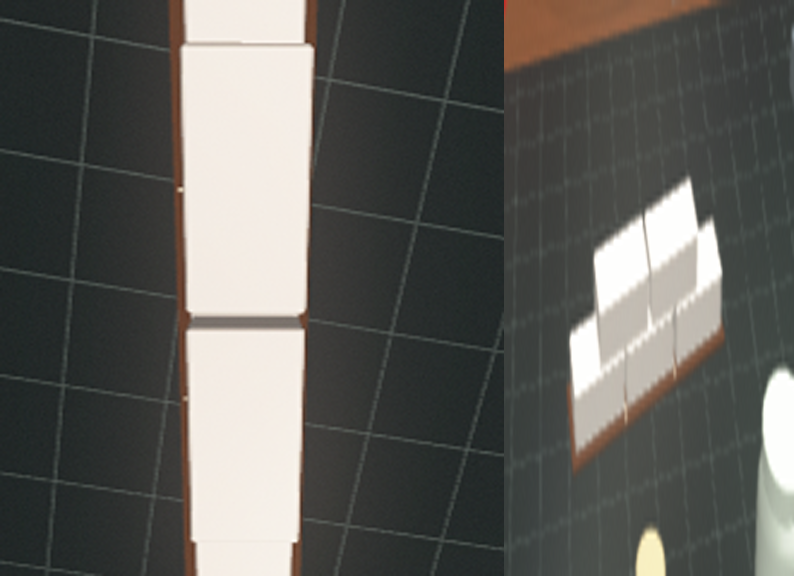

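Run:
```python
from h import *
ex=np.array([E[1],-E[0]])
for L in ([(181,44),(313,44),(306,316),(187,316)],[(187,330),(305,330),(298,542),(191,542)]):
    q=np.array([px2w('w8',150+u/2.4,v/2.4,.068)[:2] for u,v in L]); d=q.mean(0)-C
    print(1000*d@ex,1000*d@E,np.hypot(*(q[0]-q[1])),np.hypot(*(q[0]-q[3])))
```

```text
-0.8855633479444247 -46.110757407352615 0.043642397322248276 0.08934569814891084
-0.7767719639238199 47.479096020491035 0.04405926453596082 0.08753414091564823
```

Call:
{"fn": "move_arm", "kwargs": {"plan": [[[-3,0.7,0],[0,0,0],0.2],[[-3,0.7,0],[0,0,0],0.2],[[-3,0.7,0],[0,0,0],0.2],[[-3,0.7,0],[0,0,0],0.2],[[-3,0.7,0],[0,0,0],0.2],[[-3,0.7,0],[0,0,0],0.2],[[-3,0.7,0],[0,0,0],0.2],[[-3,0.7,0],[0,0,0],0.2],[[-3,0.7,0],[0,0,0],0.2],[[-3,0.7,0],[0,0,0],0.2],[[-3,0.6,0],[0,0,0],0.2],[[-3,0.6,0],[0,0,0],0.2],[[-1.5,0,0],[0,0,0],0.2],[[0,0,0],[0,0,0],0.2]]}}

```text
time_s: 41.38
tool_pos: [0.4421, 0.3949, 0.1944]
orientation: [3.141, -0.001, -1.409]
wrist_force: [0.5, -0.4, -0.4]
gripper_width: 0.603
finger_force: 0.0
```

Call:
{"fn": "move_arm", "kwargs": {"plan": [[[0,0,0],[0,0,-0.11],0.2],[[0,0,0],[0,0,-0.11],0.2],[[0,0,0],[0,0,-0.11],0.2],[[0,0,0],[0,0,-0.11],0.2],[[0,0,0],[0,0,-0.11],0.2],[[0,0,0],[0,0,-0.11],0.2],[[0,0,0],[0,0,-0.11],0.2],[[0,0,0],[0,0,-0.11],0.2],[[0,0,0],[0,0,-0.11],0.2],[[0,0,0],[0,0,-0.11],0.2],[[0,0,0],[0,0,-0.11],0.2],[[0,0,0],[0,0,-0.11],0.2],[[0,0,0],[0,0,-0.11],0.2],[[0,0,0],[0,0,-0.1],0.2],[[0,0,0],[0,0,0],0.2],[[0,0,0],[0,0,0],0.2]]}}

```text
time_s: 42.72
tool_pos: [0.4428, 0.3917, 0.1951]
orientation: [3.14, 0.001, 0.115]
wrist_force: [0.5, 0.3, -0.2]
gripper_width: 0.597
finger_force: 0.0
```

Run:
```python
from h import *
grab('wrist','w9'); go(.4415,.3925,.060,.12)
cv2.imwrite('pics/t9.png',cv2.resize(cv2.imread('pics/w9.png')[90:290,150:350],(560,560),interpolation=cv2.INTER_CUBIC))
```

```text
t 42.8 pos [0.4427 0.392  0.1953] rpy [3.141e+00 1.000e-03 1.150e-01] shift cm [-0.11 -0.08 13.53] turn z -0.005 (alt 3.137) w 0.600
```

View pics/t9.png

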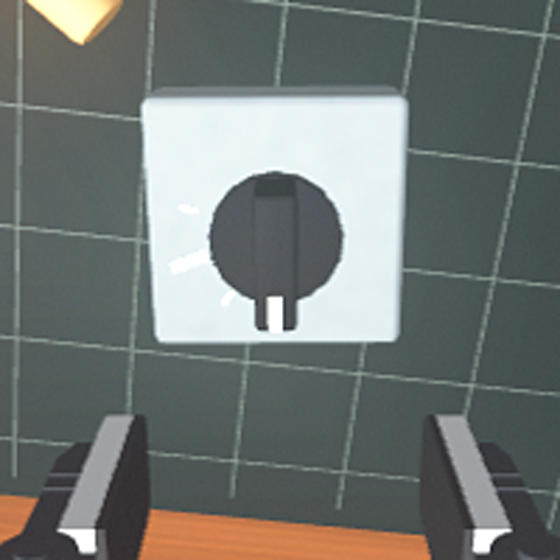

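The dial is squarely below with its bar aligned to the tool; the long mark is at (188,263) in the crop. Descend and grip.

Call:
{"fn": "move_arm", "kwargs": {"plan": [[[-0.1,-0.1,3],[0,0,0],0.1],[[0,0,3],[0,0,0],0.1],[[0,0,3],[0,0,0],0.1],[[0,0,2],[0,0,0],0.1],[[0,0,1.5],[0,0,0],0.1],[[0,0,0.8],[0,0,0],0.1],[[0,0,0],[0,0,0],0.1],[[0,0,0],[0,0,0],-1],[[0,0,0],[0,0,0],-1],[[0,0,0],[0,0,0],-1],[[0,0,0],[0,0,0],-1],[[0,0,0],[0,0,0],-1],[[0,0,0],[0,0,0],-1],[[0,0,0],[0,0,0],-1]], "grip_force": 60}}

```text
time_s: 43.93
tool_pos: [0.4417, 0.3946, 0.0636]
orientation: [-3.14, -0.002, 0.119]
wrist_force: [1.3, -0.9, 3.1]
gripper_width: 0.15
finger_force: 63.1
```

Run:
```python
from h import *
go(.4415,.3925,.060,.12); s=ctrl.sense(); print(s['wrist_force'],s['finger_force'])
```

```text
t 43.9 pos [0.4417 0.3946 0.0636] rpy [-3.14e+00 -2.00e-03  1.19e-01] shift cm [-0.04  0.21  0.36] turn z -0.001 (alt 3.141) w 0.150
[ 1.29783062 -0.86332814  3.11235497] 63.078110218048096
```

Call:
{"fn": "move_arm", "kwargs": {"plan": [[[0,0,0.3],[0,0,0],-1],[[0,0,0.3],[0,0,0],-1],[[0,0,0.3],[0,0,0],-1],[[0,0,0.1],[0,0,0],-1],[[0,0,0],[0,0,0],-1],[[0,0,0],[0,0,0],-1]]}}

```text
time_s: 44.43
tool_pos: [0.4418, 0.3946, 0.0552]
orientation: [-3.141, -0.002, 0.12]
wrist_force: [-0.4, -3.0, 14.8]
gripper_width: 0.148
finger_force: 65.0
```

Call:
{"fn": "move_arm", "kwargs": {"plan": [[[0,0,0.05],[0,0,0.1],-1],[[0,0,0],[0,0,0.1],-1],[[0,0,0],[0,0,0.1],-1],[[0,0,0],[0,0,0.1],-1],[[0,0,0],[0,0,0.1],-1],[[0,0,0],[0,0,0.1],-1],[[0,0,0],[0,0,0.1],-1],[[0,0,0],[0,0,0.1],-1],[[0,0,0],[0,0,0.1],-1],[[0,0,0],[0,0,0.1],-1],[[0,0,0],[0,0,0.1],-1],[[0,0,0],[0,0,0.1],-1],[[0,0,0],[0,0,0],-1],[[0,0,0],[0,0,0],-1],[[0,0,0],[0,0,0],-1]]}}

```text
time_s: 45.68
tool_pos: [0.442, 0.3948, 0.0552]
orientation: [-3.139, 0.0, -1.08]
wrist_force: [-2.4, -2.7, 17.0]
gripper_width: 0.146
finger_force: 65.2
```

Turned 1.2 rad. Let it rise, release, retreat and look.

Call:
{"fn": "move_arm", "kwargs": {"plan": [[[0,0,-0.3],[0,0,0],-1],[[0,0,-0.3],[0,0,0],-1],[[0,0,-0.35],[0,0,0],-1],[[0,0,0],[0,0,0],-1],[[0,0,0],[0,0,0],0],[[0,0,0],[0,0,0],0],[[0,0,0],[0,0,0],0],[[0,0,0],[0,0,0],0],[[0,0,0],[0,0,0],0],[[0,0,-2],[0,0,0],0],[[0,0,-3],[0,0,0],0],[[0,0,-3],[0,0,0],0],[[0,0,-3],[0,0,0],0],[[0,0,-3],[0,0,0],0],[[0,0,0],[0,0,0],0],[[0,0,0],[0,0,0],0]]}}

```text
time_s: 47.02
tool_pos: [0.4414, 0.3948, 0.2037]
orientation: [-3.138, 0.002, -1.081]
wrist_force: [0.0, -0.7, -0.6]
gripper_width: 0.497
finger_force: 0.0
```

Run:
```python
from h import *
grab('wrist','wF'); grab('scene','sF'); grab('side','dF')
a=cv2.resize(cv2.imread('pics/wF.png')[60:320,120:380],(300,300)); b=cv2.resize(cv2.imread('pics/sF.png')[130:290,50:400],(790,300),interpolation=cv2.INTER_CUBIC)
c=cv2.resize(cv2.imread('pics/dF.png'),(400,300)); cv2.imwrite('pics/fin.png',np.vstack([b,np.hstack([a,c,np.zeros((300,90,3),np.uint8)])]))
```

```text
(no output)
```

View pics/fin.png

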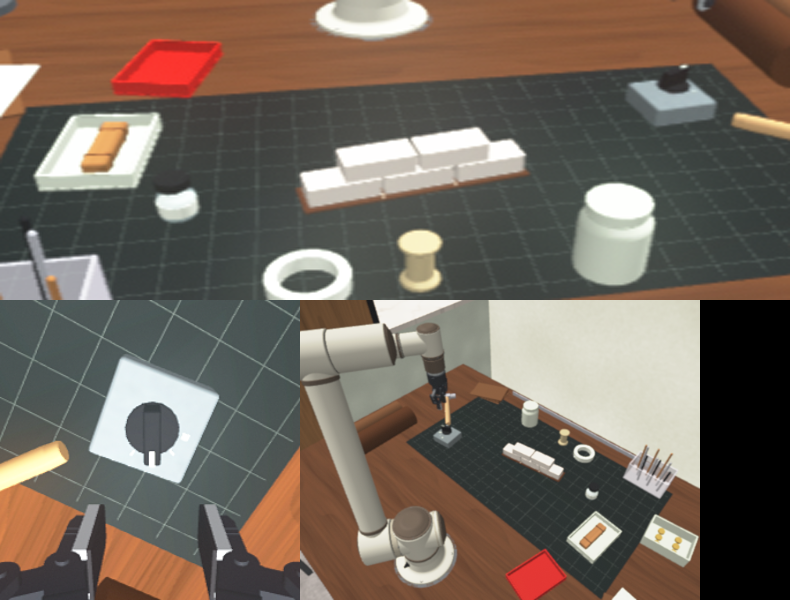

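The picture shows the pointer at the long mark (152,458) between the two short marks, the stack straight, and the slicker in the tray. All five weights are used and nothing else has moved.

```bash
python3 -c "
from h import *
print(ctrl.hand_in())"
```

```text
the job is handed in; nothing more can be done
None
```

The job is handed in, with no verdict returned: the slicker is in the white tray, all five weights are stacked in running bond (three below, two above; there was no sixth for the top), and the dial is on the long mark.

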